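Stir the beads of a bead bath and close it up

ROBOT

A 6-joint arm with a two-finger parallel gripper is mounted at the origin on the work surface. World frame = base frame: x ahead of the robot, y to its left, z up, the work surface at z = 0. Lengths are in m, angles in rad, forces in N, time in s.
With the tool pointing down it reaches from about 0.3 to 0.95 m from the base axis. Payload 3.1 kg.
Tool frame: the origin (TCP) lies on the centre line of the jaws, within the pads' length; the fingertips stand 25 mm ahead of it and the grasp point (between the pads) lies 6 mm ahead of it (r.tip_extent is the distance from the TCP to the fingertips, in m); z points along the fingers, y is the line along which they close (so a half turn about z gives the same grasp; the last joint's range is limited). The gripper opens to 85 mm and grips with 20 to 120 N. Pads are 22 mm wide; open, the fingers measure 114 mm over their backs; the gripper's body (76 mm by 85 mm) begins 54 mm behind the grasp point. The pads swing forward as they close: fully open they stand 13 mm farther back than shut.
Start: joints at [1.062, 0.308, 1.634, -0, 1.2, -0.07], TCP at [0.266, 0.566, 0.256] pointing down, gripper open.
Joint ranges: [-3.06, 3.06], [-0.79, 1.96], [0.05, 2.63], [-1.19, 4.34], [0.05, 2.64], [-2.94, 2.94]. Speed limits (rad/s): [2.79, 2.79, 3.14, 3.14, 3.14, 3.14].

INTERFACE

Orientations are given as a unit quaternion [w, x, y, z].
In Python, from plant import r, imaging gives the robot as it stands.
- The arm moves only by the tool servo_tool, never from a script. Its argument "commands" is a list of rows, each a list of 6 numbers: the shift along the tool's x, y, z each as a share of 0.75 m, from -1 to 1, then the turn, a rotation vector about the tool's x, y, z each as a share of 180 degrees, from -1 to 1. A call has 1 to 20 rows; each row is the pose to reach, as a shift and turn from the pose commanded when the call began, along the tool's axes at that moment, turning the shorter way round; what a row does not reach only later rows make up. A row lasts 1/10 s, in which the tool goes at most 50 mm and 8.59 degrees, less where a joint would pass 70% of its speed; a pose out of reach is approached as far as the arm can. A call with a number of a shift or a turn outside -1 to 1 is refused whole. A call with a gripper value outside its range is refused whole. "jaw" is the opening, from 0 (shut) to 1 (fully open), set as the call begins (left out, the last holds). The fingers move at their own pace and stop on an object; "grip_force" is the grip in N (left out, the last holds). Time passes only in rows, so rows that repeat a pose let the fingers close. It gives the time, the measured TCP pose, the force, the opening and the grip force at its end, in the units of the state.
- r.get_state(): the state, without advancing time (a new reading comes with each control period).
- imaging.read_camera(name): name is "scene" or "top" or "wrist"; returns the picture (480x640x3 uint8, red, green, blue); there is no depth.
- imaging.camera_params(name): a dict with "camera_matrix" (3x3 intrinsics, pixels), "distortion" ([k1, k2, p1, p2, k3] as OpenCV has them; the pictures are not rectified), "camera_from_world" (4x4, takes a point from world to camera coordinates). Camera axes: x right, y down, z forward; pixel columns grow to the right and rows downward; lengths in m; the calibration is good to about 2 mm. A picture is of the moment at which its call begins: read the wrist's pose just before it. camera_params takes no time and is no camera call; for the wrist camera it gives the pose at the moment of the call.
- r.finish_job(): hands the job in; it is judged then, once.
The state is a dict: "time_s": time; "qpos": joint angles; "joint_vel": joint speeds; "effort": joint torques, N m; "tcp_pos": TCP position; "ee_rot": TCP orientation; "force": force on the tool from outside, world axes, zero at the start; "torque": the same for the moment, N m; "gripper_width": opening from 0.0 (shut) to 1.0 (fully open); "finger_force": force on a finger pad.
Only numpy, scipy, OpenCV 4.12 (cv2) and the standard library are available. Lean on these libraries where they do the work, as an engineer would, in place of code of your own. Each camera call takes 0.05 s, during which the arm holds its last target. There are 200 camera calls.

TASK

Get the bead bath ready to warm a tube: take the long stirring rod from the tool caddy, put its tip down to near the bottom of the pot and stir the beads right round, about half way out from the middle, at least three full turns, then work the tip in to the very middle and lift it straight out there, so that the middle of the pot is left free of beads and none leaves the pot. Stand the rod back in the caddy, and last swing the bath's lid shut without slamming it. Leave the other tools in the caddy and do not shift the bottle, the tube rack or the centrifuge.

Things in the scene. Friction and masses are not known exactly. Their poses are not given: they have to be found in the camera images.
- bath: bead bath, a fixed white benchtop box 200 x 170 mm and 90 mm high, origin under its middle; x points away from its sloping control panel (the panel, 60 mm deep, is on the -x side), y to the lid's hinge side, z up. It never moves.
- pot (a point): centre of the flat inner floor of the bath's round steel pot, 35 mm above the bench, axes as bath. The pot is 96 mm wide inside and 56 mm deep (rim 91 mm above the bench), with upright walls. It is fixed in the bath.
- lid (a joint): angle of the bath's lid in rad: 0 shut (flat over the pot), about 1.57 upright, 2.0 its stop; it starts open, between 1.6 and 1.95. A stiff hinge (0.18 N m, so 2 N at the edge moves it) holds it wherever it is left; nothing latches.
- lid_hinge (a point): point on the lid's hinge axis (which runs along the bath's x), in the middle of the lid, 72 mm from the pot's axis on the bath's +y side, 96 mm above the bench. The lid is a clear plate 120 mm along the hinge and 5 mm thick, centred on this axis height when shut.
- lid_edge (a point): middle of the lid's free edge, 139 mm from the hinge; a grey strip 6 mm wide and 12 mm deep runs along this edge. When the lid is shut it lies on the bath's -y side.
- rod: stirring rod, the longest tool in the caddy: round steel, 10 mm thick, ball-shaped lower end, black round grip 16 mm thick over the top 74 mm; 220 mm long, 110 g. Origin at its lower tip, z along it to the grip. Starts tip down in one of the three compartments, leaning 16 degrees against the caddy's rim on its -x side (towards the robot), and leans again when put back.
- rod_tip (a point): lower tip of the rod (same as its origin)
- rod_grip (a point): middle of the rod's black grip, on its axis, 183 mm from the tip, 37 mm below the top
- caddy: fixed steel tool caddy, an open box 42 mm (its x) by 118 mm (its y) and 95 mm high, walls and floor 4 mm, origin under its middle. Two partitions make three compartments in a row along y, each 34 x 34 mm inside, centred at y = -38, 0 and +38 mm. One holds the rod, the others a spatula and a brush.
- spatula: short spatula standing in the caddy: black round handle down, flat steel blade 18 mm wide up; 142 mm long, origin at its lower end. Stays in the caddy.
- brush: short tube brush standing in the caddy: black round handle down, grey round bristle head 18 mm thick up; 142 mm long, origin at its lower end. Stays in the caddy.
- bottle: brown reagent bottle, 56 mm thick, 120 mm high, origin under its middle; a bystander
- tube_rack: white rack with capped sample tubes, 60 x 160 mm, 97 mm high, origin under its middle; a bystander
- centrifuge: mini centrifuge with a dark dome on a white block, 130 x 130 mm, 134 mm high, origin under its middle; a bystander
- bead0_center (a point): centre of bead 0: one of eight equal aluminium balls, 22 mm thick, 16 g, lying loose in one layer on the pot's floor; seven start around the wall and bead 7 in the middle, with gaps of 4 to 16 mm. They roll aside when the rod is lowered between them and pushed along
- bead1_center (a point): centre of bead 1, like bead 0
- bead2_center (a point): centre of bead 2, like bead 0
- bead3_center (a point): centre of bead 3, like bead 0
- bead4_center (a point): centre of bead 4, like bead 0
- bead5_center (a point): centre of bead 5, like bead 0
- bead6_center (a point): centre of bead 6, like bead 0
- bead7_center (a point): centre of bead 7, like bead 0

How it is judged:
By the outcome, as a careful person would: the job done as asked, in the order asked, and still so for the second after the job is handed in, with the robot touching nothing.
It also fails if it takes over 72 s, if anything falls off the work surface, if the arm or the gripper's body presses on something with over 40 N, if the wrist force passes 120 N, or if a joint passes its speed limit or range.

## Working session

There is one attempt and no reset: what is moved stays moved. The work goes in short steps, Python scripts to look and compute and a tool call to move; the robot and the scene stay as the last step left them, time stands still between calls to the robot, and variables do not carry over. Pictures are saved under pics/ and viewed, at most 10 in all, crops included, and the job is handed in when it is done.

Besides the shell and the picture viewer there is one more tool, called after "Emit:" as name(argument=value, ...) on one line, values as JSON. servo_tool: Moves the arm, as the interface text tells. Shift numbers are shares of 0.75 m and turn numbers shares of 180 degrees, none past 1 either way. Its arguments: {"type":"object","properties":{"commands":{"type":"array","items":{"type":"array","items":{"type":"number"}}},"jaw":{"type":"number"},"grip_force":{"type":"number"}},"required":["commands"]}

```bash
mkdir -p pics; ls
python3 - <<'E'
from plant import r, imaging
import cv2,numpy as np
for n in ["scene","top"]:
    im=imaging.read_camera(n); cv2.imwrite(f"pics/{n}0.png",im[:,:,::-1])
    p=imaging.camera_params(n); print(n,np.round(p["camera_matrix"],1).tolist(),np.round(p["distortion"],4),np.round(p["camera_from_world"],3).tolist())
s=r.get_state(); print(s["time_s"],s["tcp_pos"],s["ee_rot"],s["force"],r.tip_extent)
E
```

```text
pics
scene [[594.1, 0.0, 321.1], [0.0, 594.1, 237.4], [0.0, 0.0, 1.0]] [0.0416 0.     0.     0.     0.    ] [[-0.578, 0.816, 0.012, 0.216], [0.696, 0.5, -0.515, -0.378], [-0.426, -0.289, -0.857, 1.6], [0.0, 0.0, 0.0, 1.0]]
top [[584.5, 0.0, 319.8], [0.0, 584.5, 241.1], [0.0, 0.0, 1.0]] [-0.1229  0.      0.      0.      0.    ] [[-0.016, -1.0, 0.012, 0.102], [-0.988, 0.014, -0.156, 0.554], [0.156, -0.014, -0.988, 1.626], [0.0, 0.0, 0.0, 1.0]]
0.1 [0.26521505 0.56513629 0.25513754] [-3.21179524e-04  2.17664919e-01  9.76022942e-01 -1.04699552e-03] [-0.66861598  0.58303285  0.21330312] 0.025
```

View pics/scene0.png

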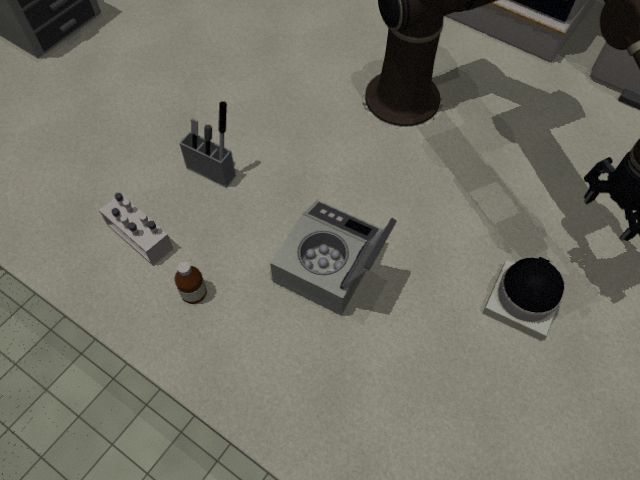

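View pics/top0.png

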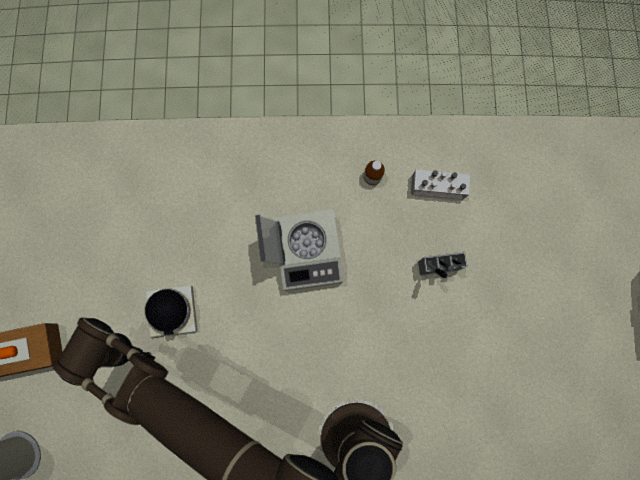

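Run:
```python
import cv2,numpy as np
a=cv2.imread("pics/scene0.png");b=cv2.imread("pics/top0.png")
f=lambda im,x,y,w,h:cv2.resize(im[y:y+h,x:x+w],(400,300),interpolation=cv2.INTER_CUBIC)
o=np.vstack([np.hstack([f(a,265,195,136,102),f(a,165,95,100,75)]),np.hstack([f(b,250,205,100,75),f(b,400,240,80,60)])])
cv2.imwrite("pics/crops.png",cv2.convertScaleAbs(o,alpha=1.4))
```

```text
(no output)
```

View pics/crops.png

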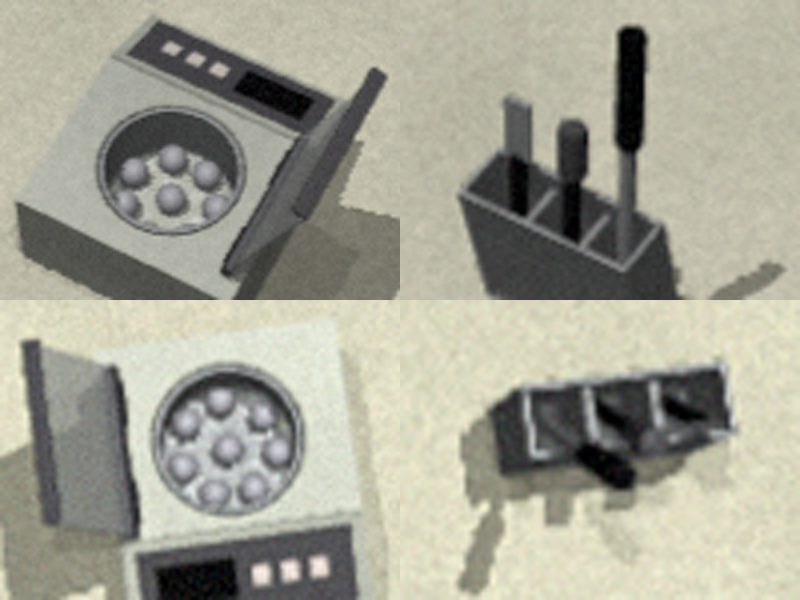

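```bash
cat > h.py <<'E'
import cv2,numpy as np
from scipy.spatial.transform import Rotation as R
from plant import r, imaging
def ray(n,uv,p=None):
    p=p or imaging.camera_params(n); K=np.array(p["camera_matrix"]);T=np.array(p["camera_from_world"])
    u=cv2.undistortPoints(np.array([[uv]],float),K,np.array(p["distortion"]))[0,0]
    d=T[:3,:3].T@np.array([u[0],u[1],1]);c=-T[:3,:3].T@T[:3,3];return c,d/np.linalg.norm(d)
def onz(n,uv,z,p=None):
    c,d=ray(n,uv,p);return c+d*(z-c[2])/d[2]
def tri(a,b):
    (c1,d1),(c2,d2)=ray("scene",a),ray("top",b)
    A=np.array([d1,-d2]).T;s=np.linalg.lstsq(A,c2-c1,rcond=None)[0]
    p,q=c1+s[0]*d1,c2+s[1]*d2;return (p+q)/2,np.linalg.norm(p-q)
def rel(p,q=None):
    """target world pos/rotation -> command row relative to current measured pose"""
    s=r.get_state();R0=R.from_quat(np.roll(s["ee_rot"],-1))
    d=R0.inv().apply(np.array(p)-s["tcp_pos"])/0.75
    w=np.zeros(3) if q is None else (R0.inv()*q).as_rotvec()/np.pi
    return np.round(np.r_[d,w],4)
E
python3 - <<'E'
from h import *
np.set_printoptions(precision=4,suppress=True)
t1=lambda x,y:(x/2.941+265,y/2.941+195)
t2=lambda x,y:((x-400)/4+165,y/4+95)
t3=lambda x,y:(x/4+250,(y-300)/4+205)
t4=lambda x,y:((x-400)/5+400,(y-300)/5+240)
print("pot",onz("top",t3(228,439.5),.091),onz("scene",t1(170.5,170),.091))
print("rodtop",tri(t2(632,28),t4(625,482)),"gripbot",tri(t2(627,150),t4(583,448)))
for q in [(522,388),(727,365),(733,433),(530,458)]:print("cad top",onz("top",t4(*q),.095))
for q in [(460,195),(625,270),(662,225),(503,150)]:print("cad sc",onz("scene",t2(*q),.095))
print("edge",tri(t1(380,72),t3(50,525)),tri(t1(300,215),t3(30,342)))
print("hinge",tri(t1(228,272),t3(118,366)))
print("bath corners z.09 top right, bottom right",onz("top",t3(332,318),.09),onz("top",t3(352,522),.09), onz("top",t3(140,540),.09))
E
```

```text
pot [0.5521 0.1299 0.091 ] [0.5596 0.1348 0.091 ]
rodtop (array([ 0.4333, -0.2236,  0.2086]), np.float64(8.959969431418867e-05)) gripbot (array([ 0.4588, -0.2181,  0.1364]), np.float64(8.011060610182085e-05))
cad top [ 0.4971 -0.1944  0.095 ]
cad top [ 0.5081 -0.3105  0.095 ]
cad top [ 0.4699 -0.3119  0.095 ]
cad top [ 0.4581 -0.1972  0.095 ]
cad sc [ 0.5174 -0.3018  0.095 ]
cad sc [ 0.5035 -0.1891  0.095 ]
cad sc [ 0.4658 -0.1931  0.095 ]
cad sc [ 0.4772 -0.3045  0.095 ]
edge (array([0.4787, 0.2428, 0.216 ]), np.float64(7.42836186526085e-05)) (array([0.5973, 0.2566, 0.2143]), np.float64(0.002141736005616536))
hinge (array([0.6035, 0.2095, 0.0897]), np.float64(0.008112407159200277))
bath corners z.09 top right, bottom right [0.6373 0.056  0.09  ] [0.4934 0.0451 0.09  ] [0.483  0.1914 0.09  ]
```

```bash
cat >> h.py <<'E'
def ori(yaw,tilt=0):
    """tool down, tool y at world angle yaw(deg); tilt: tool z leans by tilt deg so that -z leans toward -x of a frame at yaw (rod lean, toward robot)"""
    c,s=np.cos(np.radians(yaw)),np.sin(np.radians(yaw)); y=np.array([c,s,0])
    t=np.radians(tilt); lean=np.array([-s,c,0]) if np.dot([-s,c],[-1,0])>0 else np.array([s,-c,0])
    z=-(np.cos(t)*np.array([0,0,1])+np.sin(t)*lean); x=np.cross(y,z)
    return R.from_matrix(np.array([x,y,z]).T)
E
python3 - <<'E'
from h import *
q=ori(-84,16); print(q.as_matrix().round(3)); a=-q.as_matrix()[:,2]
print(rel(np.array([.446,-.219,.18])+.14*a,q))
E
```

```text
[[ 0.956  0.105  0.274]
 [ 0.1   -0.995  0.029]
 [ 0.276 -0.    -0.961]]
[-0.6184 -0.8708 -0.0775 -0.1156  0.033   0.82  ]
```

Emit:
servo_tool(commands=[[-0.15,-0.2,-0.06,-0.02,0.005,0.16],[-0.618,-0.871,-0.0775,-0.1156,0.033,0.82],[-0.618,-0.871,-0.0775,-0.1156,0.033,0.82],[-0.618,-0.871,-0.0775,-0.1156,0.033,0.82],[-0.618,-0.871,-0.0775,-0.1156,0.033,0.82],[-0.618,-0.871,-0.0775,-0.1156,0.033,0.82],[-0.618,-0.871,-0.0775,-0.1156,0.033,0.82],[-0.618,-0.871,-0.0775,-0.1156,0.033,0.82],[-0.618,-0.871,-0.0775,-0.1156,0.033,0.82],[-0.618,-0.871,-0.0775,-0.1156,0.033,0.82],[-0.618,-0.871,-0.0775,-0.1156,0.033,0.82],[-0.618,-0.871,-0.0775,-0.1156,0.033,0.82],[-0.618,-0.871,-0.0775,-0.1156,0.033,0.82],[-0.618,-0.871,-0.0775,-0.1156,0.033,0.82],[-0.618,-0.871,-0.0775,-0.1156,0.033,0.82],[-0.618,-0.871,-0.0775,-0.1156,0.033,0.82],[-0.618,-0.871,-0.0775,-0.1156,0.033,0.82],[-0.618,-0.871,-0.0775,-0.1156,0.033,0.82],[-0.618,-0.871,-0.0775,-0.1156,0.033,0.82],[-0.618,-0.871,-0.0775,-0.1156,0.033,0.82]], jaw=1)

```text
time_s: 2.1
tcp_pos: [0.4073, -0.2222, 0.314]
ee_rot: [-0.008, 0.989, 0.052, 0.139]
force: [0.1, -0.3, 0.7]
gripper_width: 0.998
finger_force: 0.0
```

Run:
```python
from h import *
np.set_printoptions(precision=4,suppress=True)
s=r.get_state();p=imaging.camera_params("wrist");im=imaging.read_camera("wrist")
cv2.imwrite("pics/w1.png",im[:,:,::-1]);np.save("w1.npy",p,allow_pickle=True)
T=np.array(p["camera_from_world"]);print(p["camera_matrix"],p["distortion"],-T[:3,:3].T@T[:3,3],T[:3,:3]);print(s["tcp_pos"],s["qpos"])
```

```text
[[387.0349   0.     310.1346]
 [  0.     387.0349 239.7694]
 [  0.       0.       1.    ]] [-0.0834  0.      0.      0.      0.    ] [ 0.4513 -0.218   0.4482] [[ 0.1054 -0.9944 -0.0028]
 [-0.9937 -0.1055  0.0387]
 [-0.0387 -0.0013 -0.9992]]
[ 0.4073 -0.2222  0.314 ] [-0.7244 -0.1948  2.0691  0.234   1.0887  0.6502]
```

View pics/w1.png

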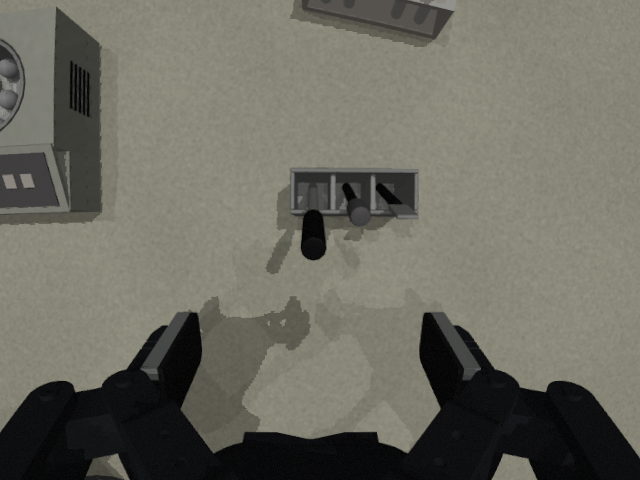

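Run:
```python
from h import *
np.set_printoptions(precision=4,suppress=True)
p=np.load("w1.npy",allow_pickle=True).item()
for q in [(291,168),(418,170),(418,217),(291,216)]:print(onz("w",q,.095,p))
print("rodtop",onz("w",(313,248),.214,p),onz("w",(313,213),.143,p))
im=cv2.imread("pics/w1.png"); m=((im.max(2)<30)*255).astype(np.uint8)[190:275,290:340]
for v in range(190,270,6): 
  x=np.flatnonzero(m[v-190]); print(v,(x.min()+290,x.max()+290) if len(x) else None)
```

```text
[ 0.5007 -0.1943  0.095 ]
[ 0.5115 -0.3098  0.095 ]
[ 0.4688 -0.3146  0.095 ]
[ 0.4573 -0.1988  0.095 ]
rodtop [ 0.4374 -0.2205  0.214 ] [ 0.4606 -0.2184  0.143 ]
190 None
196 None
202 None
208 None
214 (np.int64(304), np.int64(321))
220 (np.int64(303), np.int64(322))
226 (np.int64(303), np.int64(323))
232 (np.int64(303), np.int64(323))
238 (np.int64(302), np.int64(324))
244 (np.int64(301), np.int64(324))
250 (np.int64(302), np.int64(324))
256 (np.int64(305), np.int64(321))
262 None
268 None
```

Run:
```python
from h import *
print(rel([.4464,-.2197,.185],ori(-84.4,16.5)))
```

```text
[ 0.0023  0.0026  0.1799 -0.0013  0.0025  0.0025]
```

Emit:
servo_tool(commands=[[0.002,0.0026,0.04,0,0,0],[0.002,0.0026,0.08,0,0.002,0.002],[0.002,0.0026,0.12,0,0.002,0.002],[0.002,0.0026,0.15,0,0.002,0.002],[0.002,0.0026,0.17,0,0.002,0.002],[0.002,0.0026,0.18,0,0.002,0.002],[0.002,0.0026,0.18,0,0.002,0.002],[0.002,0.0026,0.18,0,0.002,0.002]])

```text
time_s: 2.95
tcp_pos: [0.4468, -0.2203, 0.1858]
ee_rot: [-0.008, 0.988, 0.049, 0.143]
force: [-0.1, 0.2, 0.0]
gripper_width: 1.006
finger_force: 0.0
```

Emit:
servo_tool(commands=[[0,0,0,0,0,0],[0,0,0,0,0,0],[0,0,0,0,0,0],[0,0,0,0,0,0],[0,0,0,0,0,0],[0,0,0,0,0,0],[0,0,0,0,0,0],[0,0,0,0,0,0]], jaw=0, grip_force=80)

```text
time_s: 3.75
tcp_pos: [0.4466, -0.2203, 0.1854]
ee_rot: [-0.009, 0.989, 0.049, 0.143]
force: [-1.7, 0.4, 3.6]
gripper_width: 0.166
finger_force: 77.8
```

Emit:
servo_tool(commands=[[0,0,-0.02,0,0,0],[0,0,-0.06,0,0,0],[0,0,-0.1,0,0,0],[0,0,-0.14,0,0,0],[0,0,-0.18,0,0,0],[0,0,-0.21,0,0,0],[0,0,-0.22,0,0,0],[0,0,-0.22,0,0,0]])

```text
time_s: 4.55
tcp_pos: [0.4001, -0.2256, 0.3439]
ee_rot: [-0.008, 0.988, 0.049, 0.143]
force: [0.1, 0.1, -1.0]
gripper_width: 0.163
finger_force: 78.0
```

Run:
```python
from h import *
print(rel([.554,.128,.330],ori(-84.4,0)),r.get_state()["tcp_pos"])
```

```text
[ 2.346e-01 -4.490e-01  8.990e-02 -7.000e-04 -9.170e-02  1.000e-04] [ 0.40012946 -0.22562579  0.34391818]
```

Emit:
servo_tool(commands=[[0.03,-0.05,0.01,0,-0.01,0],[0.06,-0.11,0.02,0,-0.03,0],[0.09,-0.17,0.035,0,-0.05,0],[0.12,-0.23,0.046,0,-0.07,0],[0.15,-0.29,0.058,0,-0.0917,0],[0.18,-0.35,0.07,0,-0.0917,0],[0.21,-0.4,0.08,0,-0.0917,0],[0.23,-0.44,0.09,0,-0.0917,0],[0.2346,-0.449,0.09,0,-0.0917,0],[0.2346,-0.449,0.09,0,-0.0917,0],[0.2346,-0.449,0.09,0,-0.0917,0]])

```text
time_s: 5.65
tcp_pos: [0.5529, 0.1277, 0.328]
ee_rot: [-0.001, 0.999, 0.049, -0.002]
force: [0.5, 0.3, -1.4]
gripper_width: 0.166
finger_force: 78.2
```

Run:
```python
from h import *
np.set_printoptions(precision=4,suppress=True)
p=imaging.camera_params("wrist");im=imaging.read_camera("wrist")
a=imaging.read_camera("scene");b=imaging.read_camera("top")
for n,i in [("w2",im),("s2",a),("t2",b)]: cv2.imwrite(f"pics/{n}.png",i[:,:,::-1])
np.save("w2.npy",p,allow_pickle=True)
f=lambda im,x,y,w,h:cv2.resize(im[y:y+h,x:x+w,::-1],(400,300),interpolation=cv2.INTER_CUBIC)
cv2.imwrite("pics/c2.png",cv2.convertScaleAbs(np.vstack([im[:300,:,::-1],np.zeros((4,640,3),np.uint8),cv2.resize(np.hstack([f(a,265,175,136,102),f(b,250,205,100,75)]),(640,240))]),alpha=1.3))
s=r.get_state();print(s["tcp_pos"],s["ee_rot"],s["qpos"])
```

```text
[0.5533 0.127  0.3294] [-0.0015  0.9988  0.0485 -0.0009] [0.1473 0.139  1.6903 0.0033 1.3139 1.6201]
```

View pics/c2.png

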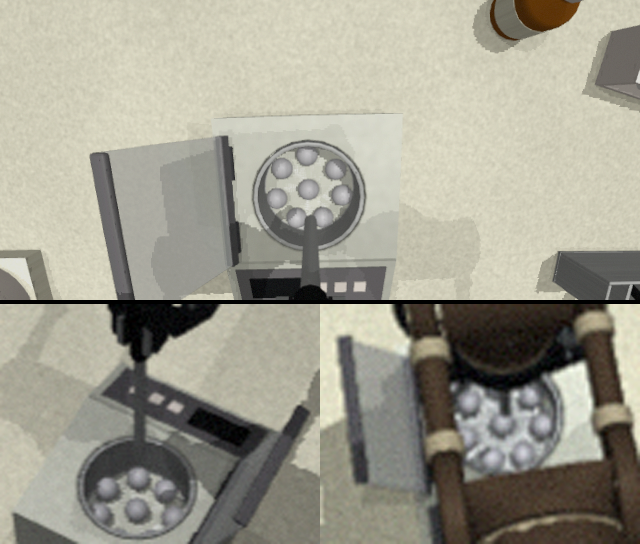

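Run:
```python
from h import *
np.set_printoptions(precision=4,suppress=True)
p=np.load("w2.npy",allow_pickle=True).item()
print("potc",onz("w",(309,195),.091,p)); 
for q in [(252.5,195),(366,195),(309,140),(309,250)]:print(onz("w",q,.091,p))
print("tip",onz("w",(310.5,218),.139,p),onz("w",(310.5,218),.144,p))
print("TCP",r.get_state()["tcp_pos"])
for q in [(308,189),(282,168),(306,156),(336,168),(342,195),(322,217),(297,217),(277,198)]:print("bead",onz("w",q,.046,p))
im=cv2.imread("pics/w2.png")
for v in range(214,290,10):
  g=im[v,295:330].max(1); print(v,g)
print(onz("w",(120,230),.22,p),onz("w",(97,155),.227,p),onz("w",(130,300),.227,p))
```

```text
potc [0.5585 0.13   0.091 ]
[0.5534 0.1823 0.091 ]
[0.5638 0.0773 0.091 ]
[0.6082 0.1349 0.091 ]
[0.5045 0.1247 0.091 ]
tip [0.5497 0.1276 0.139 ] [0.5511 0.1277 0.144 ]
TCP [0.5533 0.127  0.3294]
bead [0.5553 0.131  0.046 ]
bead [0.5744 0.1596 0.046 ]
bead [0.5889 0.1363 0.046 ]
bead [0.5798 0.1046 0.046 ]
bead [0.5525 0.095  0.046 ]
bead [0.5267 0.1133 0.046 ]
bead [0.5241 0.1397 0.046 ]
bead [0.5426 0.1625 0.046 ]
214 [138 140 145 143 141 135 130 126 123 118 118 146 165 159 150 127 118 100
  92 101 112 121 128 134 138 141 144 147 146 141 139 136 130 127 123]
224 [138 138 138 137 132 125 120 114 102  78  65  66  67  68  70  71  73  72
  71  72  70  77 100 118 125 128 132 134 133 124 119 116 110 102  96]
234 [64 63 63 68 72 69 71 73 70 66 66 68 68 70 70 72 72 74 72 72 71 70 71 71
 71 70 69 69 68 67 65 65 65 64 64]
244 [ 72  65  65  66  66  64  65  65  65  64  66  67  69  69  70  71  73  71
  73  73  72  69  70  68  67  67  65  68  85 108 117 120 118 119 119]
254 [114 114 115 114 114 114 109  90  64  67  66  66  68  69  70  72  72  72
  72  73  72  71  69  95 128 141 141 141 138 139 139 139 136 135 141]
264 [131 111 111 110 110 110 100  73  66  66  66  67  68  68  70  72  72  72
  72  72  72  71  70  79 116 144 144 145 145 146 146 146 146 143 138]
274 [80 80 80 81 80 76 66 61 62 63 63 62 63 63 63 62 64 63 63 62 62 63 61 62
 65 74 80 81 80 78 73 75 73 74 75]
284 [ 18  18  16  18  16  40  59  62  63  63  62  62  60  50  43  42  44  53
  57  64  62  62  61  60  59 117 161 162 162 162 162 145  94  78  74]
[0.5527 0.2464 0.22  ] [0.5989 0.2544 0.227 ] [0.5085 0.2394 0.227 ]
```

Run:
```python
from h import *
q=ori(-84.4,0)
print(rel([.578,.1236,.330],q),rel([.578,.1236,.230],q))
```

```text
[ 0.0323  0.0077 -0.0009 -0.001   0.0006 -0.0002] [ 0.0326  0.0082  0.1324 -0.001   0.0006 -0.0002]
```

Emit:
servo_tool(commands=[[0.016,0.004,0,0,0,0],[0.0325,0.008,0,0,0,0],[0.0325,0.008,0.01,0,0,0],[0.0325,0.008,0.03,0,0,0],[0.0325,0.008,0.05,0,0,0],[0.0325,0.008,0.065,0,0,0],[0.0325,0.008,0.075,0,0,0],[0.0325,0.008,0.085,0,0,0],[0.0325,0.008,0.095,0,0,0],[0.0325,0.008,0.102,0,0,0],[0.0325,0.008,0.109,0,0,0],[0.0325,0.008,0.116,0,0,0],[0.0325,0.008,0.122,0,0,0],[0.0325,0.008,0.126,0,0,0],[0.0325,0.008,0.126,0,0,0]])

```text
time_s: 7.3
tcp_pos: [0.5781, 0.1251, 0.2344]
ee_rot: [-0.002, 0.999, 0.049, -0.001]
force: [-0.3, -0.3, -1.2]
gripper_width: 0.163
finger_force: 78.2
```

Run:
```python
from h import *
p=imaging.camera_params("wrist");im=imaging.read_camera("wrist")
np.save("w3.npy",p,allow_pickle=True);cv2.imwrite("pics/w3.png",im[:,:,::-1])
a=imaging.read_camera("scene")
f=lambda im,x,y,w,h:cv2.resize(im[y:y+h,x:x+w,::-1],(400,300),interpolation=cv2.INTER_CUBIC)
cv2.imwrite("pics/c3.png",cv2.convertScaleAbs(np.hstack([f(im,200,130,240,180),f(a,265,195,136,102)]),alpha=1.3))
s=r.get_state();print(s["tcp_pos"],s["force"],s["torque"])
```

```text
[0.57850089 0.12513101 0.2351139 ] [ 0.98012709 -0.92127342 -1.53368832] [-0.02690169 -0.04502806 -0.01837557]
```

View pics/c3.png

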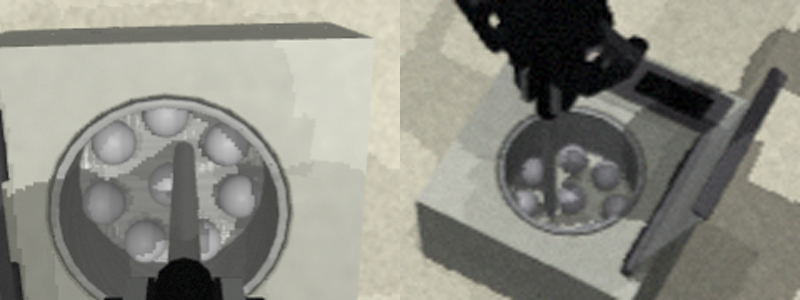

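Emit:
servo_tool(commands=[[0,0,0.002,0,0,0],[0,0,0.004,0,0,0],[0,0,0.006,0,0,0],[0,0,0.0067,0,0,0],[0,0,0.0067,0,0,0]])

```text
time_s: 7.9
tcp_pos: [0.5783, 0.1252, 0.2298]
ee_rot: [-0.002, 0.999, 0.049, -0.001]
force: [-0.4, 0.7, -1.0]
gripper_width: 0.164
finger_force: 78.2
```

Emit:
servo_tool(commands=[[0,0,0.001,0,0,0],[0,0,0.002,0,0,0],[0,0,0.002,0,0,0]])

```text
time_s: 8.2
tcp_pos: [0.5783, 0.1251, 0.2284]
ee_rot: [-0.002, 0.999, 0.049, -0.001]
force: [-0.3, -0.1, -0.5]
gripper_width: 0.161
finger_force: 78.2
```

Emit:
servo_tool(commands=[[0,0,0.001,0,0,0],[0,0,0.002,0,0,0],[0,0,0.002,0,0,0]])

```text
time_s: 8.5
tcp_pos: [0.5783, 0.1252, 0.2268]
ee_rot: [-0.002, 0.999, 0.049, -0.001]
force: [0.8, 1.3, -1.4]
gripper_width: 0.166
finger_force: 78.2
```

Emit:
servo_tool(commands=[[0,0,0.001,0,0,0],[0,0,0.002,0,0,0],[0,0,0.002,0,0,0]])

```text
time_s: 8.8
tcp_pos: [0.5783, 0.1252, 0.2253]
ee_rot: [-0.002, 0.999, 0.049, -0.001]
force: [0.5, 1.0, -1.1]
gripper_width: 0.165
finger_force: 78.2
```

Emit:
servo_tool(commands=[[0,0,0.001,0,0,0],[0,0,0.002,0,0,0],[0,0,0.002,0,0,0]])

```text
time_s: 9.1
tcp_pos: [0.5783, 0.1252, 0.2238]
ee_rot: [-0.002, 0.999, 0.049, -0.001]
force: [0.8, 0.1, -0.8]
gripper_width: 0.167
finger_force: 78.2
```

Emit:
servo_tool(commands=[[0,0,0.001,0,0,0],[0,0,0.002,0,0,0],[0,0,0.002,0,0,0]])

```text
time_s: 9.4
tcp_pos: [0.5787, 0.1252, 0.2232]
ee_rot: [-0.002, 0.999, 0.049, -0.0]
force: [0.2, 0.1, 2.5]
gripper_width: 0.162
finger_force: 78.2
```

Emit:
servo_tool(commands=[[0,0,0.001,0,0,0],[0,0,0.002,0,0,0],[0,0,0.002,0,0,0]])

```text
time_s: 9.7
tcp_pos: [0.5793, 0.1253, 0.2229]
ee_rot: [-0.002, 0.999, 0.049, 0.0]
force: [-1.1, -0.6, 7.6]
gripper_width: 0.165
finger_force: 78.6
```

Emit:
servo_tool(commands=[[0,0,-0.005,0,0,0],[0,0,-0.0087,0,0,0],[0.0025,-0.0045,-0.0087,0,0,0],[0.005,-0.0089,-0.0087,0,0,0],[0.005,-0.0089,-0.0087,0,0,0]])

```text
time_s: 10.2
tcp_pos: [0.5807, 0.1325, 0.2267]
ee_rot: [-0.002, 0.999, 0.05, -0.002]
force: [-1.3, -0.1, -0.3]
gripper_width: 0.163
finger_force: 78.5
```

Emit:
servo_tool(commands=[[-0.0004,-0.0048,0,0,0,0],[-0.0015,-0.0095,0,0,0,0],[-0.0033,-0.0139,0,0,0,0],[-0.0059,-0.018,0,0,0,0],[-0.009,-0.0217,0,0,0,0],[-0.0127,-0.0248,0,0,0,0],[-0.0168,-0.0274,0,0,0,0],[-0.0212,-0.0292,0,0,0,0],[-0.0259,-0.0303,0,0,0,0],[-0.0307,-0.0307,0,0,0,0],[-0.0355,-0.0303,0,0,0,0],[-0.0402,-0.0292,0,0,0,0],[-0.0446,-0.0274,0,0,0,0],[-0.0487,-0.0248,0,0,0,0],[-0.0524,-0.0217,0,0,0,0],[-0.0555,-0.018,0,0,0,0],[-0.0581,-0.0139,0,0,0,0],[-0.0599,-0.0095,0,0,0,0],[-0.061,-0.0048,0,0,0,0],[-0.0614,0,0,0,0,0]])

```text
time_s: 12.2
tcp_pos: [0.5361, 0.1275, 0.2278]
ee_rot: [-0.002, 0.999, 0.049, -0.0]
force: [1.9, 0.2, -0.9]
gripper_width: 0.169
finger_force: 78.2
```

Emit:
servo_tool(commands=[[0.0004,0.0048,0,0,0,0],[0.0015,0.0095,0,0,0,0],[0.0033,0.0139,0,0,0,0],[0.0059,0.018,0,0,0,0],[0.009,0.0217,0,0,0,0],[0.0127,0.0248,0,0,0,0],[0.0168,0.0274,0,0,0,0],[0.0212,0.0292,0,0,0,0],[0.0259,0.0303,0,0,0,0],[0.0307,0.0307,0,0,0,0],[0.0355,0.0303,0,0,0,0],[0.0402,0.0292,0,0,0,0],[0.0446,0.0274,0,0,0,0],[0.0487,0.0248,0,0,0,0],[0.0524,0.0217,0,0,0,0],[0.0555,0.018,0,0,0,0],[0.0581,0.0139,0,0,0,0],[0.0599,0.0095,0,0,0,0],[0.061,0.0048,0,0,0,0],[0.0614,0,0,0,0,0]])

```text
time_s: 14.2
tcp_pos: [0.5822, 0.1323, 0.2279]
ee_rot: [-0.001, 0.999, 0.05, 0.0]
force: [-0.1, -0.4, -0.9]
gripper_width: 0.165
finger_force: 78.3
```

Run:
```python
from h import *
im=imaging.read_camera("wrist")
a=imaging.read_camera("scene")
f=lambda im,x,y,w,h:cv2.resize(im[y:y+h,x:x+w,::-1],(400,300),interpolation=cv2.INTER_CUBIC)
cv2.imwrite("pics/c4.png",cv2.convertScaleAbs(np.hstack([f(im,200,130,240,180),f(a,265,195,136,102)]),alpha=1.3))
s=r.get_state();print(s["tcp_pos"],s["force"],s["torque"])
```

```text
[0.58179218 0.13254539 0.22779079] [-0.55343516  0.11363784  0.20036049] [ 0.03204992 -0.00876421  0.07415181]
```

View pics/c4.png

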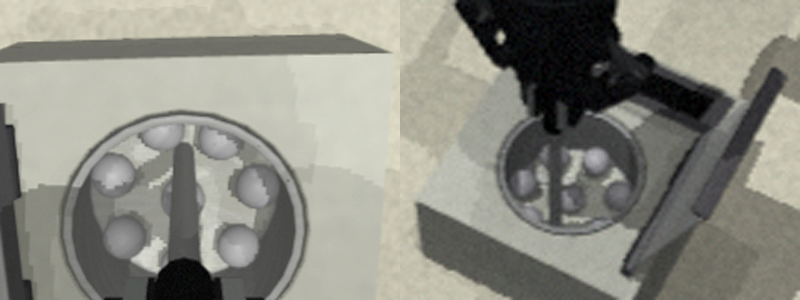

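Emit:
servo_tool(commands=[[-0.0004,-0.0048,0,0,0,0],[-0.0015,-0.0095,0,0,0,0],[-0.0033,-0.0139,0,0,0,0],[-0.0059,-0.018,0,0,0,0],[-0.009,-0.0217,0,0,0,0],[-0.0127,-0.0248,0,0,0,0],[-0.0168,-0.0274,0,0,0,0],[-0.0212,-0.0292,0,0,0,0],[-0.0259,-0.0303,0,0,0,0],[-0.0307,-0.0307,0,0,0,0],[-0.0355,-0.0303,0,0,0,0],[-0.0402,-0.0292,0,0,0,0],[-0.0446,-0.0274,0,0,0,0],[-0.0487,-0.0248,0,0,0,0],[-0.0524,-0.0217,0,0,0,0],[-0.0555,-0.018,0,0,0,0],[-0.0581,-0.0139,0,0,0,0],[-0.0599,-0.0095,0,0,0,0],[-0.061,-0.0048,0,0,0,0],[-0.0614,0,0,0,0,0]])

```text
time_s: 16.3
tcp_pos: [0.5362, 0.1277, 0.2279]
ee_rot: [-0.002, 0.999, 0.049, 0.0]
force: [1.1, 0.6, -0.6]
gripper_width: 0.165
finger_force: 78.3
```

Emit:
servo_tool(commands=[[0.0004,0.0048,0,0,0,0],[0.0015,0.0095,0,0,0,0],[0.0033,0.0139,0,0,0,0],[0.0059,0.018,0,0,0,0],[0.009,0.0217,0,0,0,0],[0.0127,0.0248,0,0,0,0],[0.0168,0.0274,0,0,0,0],[0.0212,0.0292,0,0,0,0],[0.0259,0.0303,0,0,0,0],[0.0307,0.0307,0,0,0,0],[0.0355,0.0303,0,0,0,0],[0.0402,0.0292,0,0,0,0],[0.0446,0.0274,0,0,0,0],[0.0487,0.0248,0,0,0,0],[0.0524,0.0217,0,0,0,0],[0.0555,0.018,0,0,0,0],[0.0581,0.0139,0,0,0,0],[0.0599,0.0095,0,0,0,0],[0.061,0.0048,0,0,0,0],[0.0614,0,0,0,0,0]])

```text
time_s: 18.3
tcp_pos: [0.5819, 0.1325, 0.2276]
ee_rot: [-0.002, 0.999, 0.05, -0.0]
force: [-0.3, -0.1, -1.1]
gripper_width: 0.166
finger_force: 78.3
```

Emit:
servo_tool(commands=[[-0.0004,-0.0048,0,0,0,0],[-0.0015,-0.0095,0,0,0,0],[-0.0033,-0.0139,0,0,0,0],[-0.0059,-0.018,0,0,0,0],[-0.009,-0.0217,0,0,0,0],[-0.0127,-0.0248,0,0,0,0],[-0.0168,-0.0274,0,0,0,0],[-0.0212,-0.0292,0,0,0,0],[-0.0259,-0.0303,0,0,0,0],[-0.0307,-0.0307,0,0,0,0],[-0.0355,-0.0303,0,0,0,0],[-0.0402,-0.0292,0,0,0,0],[-0.0446,-0.0274,0,0,0,0],[-0.0487,-0.0248,0,0,0,0],[-0.0524,-0.0217,0,0,0,0],[-0.0555,-0.018,0,0,0,0],[-0.0581,-0.0139,0,0,0,0],[-0.0599,-0.0095,0,0,0,0],[-0.061,-0.0048,0,0,0,0],[-0.0614,0,0,0,0,0]])

```text
time_s: 20.3
tcp_pos: [0.5348, 0.1275, 0.2273]
ee_rot: [-0.002, 0.999, 0.049, -0.002]
force: [0.2, 0.8, -1.1]
gripper_width: 0.168
finger_force: 78.3
```

Emit:
servo_tool(commands=[[0.0004,0.0048,0,0,0,0],[0.0015,0.0095,0,0,0,0],[0.0033,0.0139,0,0,0,0],[0.0059,0.018,0,0,0,0],[0.009,0.0217,0,0,0,0],[0.0127,0.0248,0,0,0,0],[0.0168,0.0274,0,0,0,0],[0.0212,0.0292,0,0,0,0],[0.0259,0.0303,0,0,0,0],[0.0307,0.0307,0,0,0,0],[0.0355,0.0303,0,0,0,0],[0.0402,0.0292,0,0,0,0],[0.0446,0.0274,0,0,0,0],[0.0487,0.0248,0,0,0,0],[0.0524,0.0217,0,0,0,0],[0.0555,0.018,0,0,0,0],[0.0581,0.0139,0,0,0,0],[0.0599,0.0095,0,0,0,0],[0.061,0.0048,0,0,0,0],[0.0614,0,0,0,0,0]])

```text
time_s: 22.3
tcp_pos: [0.581, 0.1322, 0.2273]
ee_rot: [-0.002, 0.999, 0.049, -0.001]
force: [-0.7, -0.3, -0.8]
gripper_width: 0.17
finger_force: 78.3
```

Emit:
servo_tool(commands=[[-0.0004,-0.0048,0,0,0,0],[-0.0015,-0.0095,0,0,0,0],[-0.0033,-0.0139,0,0,0,0],[-0.0059,-0.018,0,0,0,0],[-0.009,-0.0217,0,0,0,0],[-0.0127,-0.0248,0,0,0,0],[-0.0168,-0.0274,0,0,0,0],[-0.0212,-0.0292,0,0,0,0],[-0.0259,-0.0303,0,0,0,0],[-0.0307,-0.0307,0,0,0,0],[-0.0355,-0.0303,0,0,0,0],[-0.0402,-0.0292,0,0,0,0],[-0.0446,-0.0274,0,0,0,0],[-0.0487,-0.0248,0,0,0,0],[-0.0524,-0.0217,0,0,0,0],[-0.0555,-0.018,0,0,0,0],[-0.0581,-0.0139,0,0,0,0],[-0.0599,-0.0095,0,0,0,0],[-0.061,-0.0048,0,0,0,0],[-0.0614,0,0,0,0,0]])

```text
time_s: 24.3
tcp_pos: [0.536, 0.1275, 0.2278]
ee_rot: [-0.002, 0.999, 0.049, -0.0]
force: [1.3, -0.6, -0.7]
gripper_width: 0.17
finger_force: 78.3
```

Run:
```python
from h import *
p=imaging.camera_params("wrist");im=imaging.read_camera("wrist")
np.save("w5.npy",p,allow_pickle=True)
a=imaging.read_camera("scene")
f=lambda im,x,y,w,h:cv2.resize(im[y:y+h,x:x+w,::-1],(400,300),interpolation=cv2.INTER_CUBIC)
cv2.imwrite("pics/c5.png",cv2.convertScaleAbs(np.hstack([f(im,200,100,240,180),f(a,265,195,136,102)]),alpha=1.3))
s=r.get_state();print(s["tcp_pos"],s["force"],s["torque"])
```

```text
[0.53593728 0.12711825 0.22770947] [ 1.59292599  0.20690463 -2.18059067] [-0.07857268 -0.50627666  0.0143024 ]
```

View pics/c5.png

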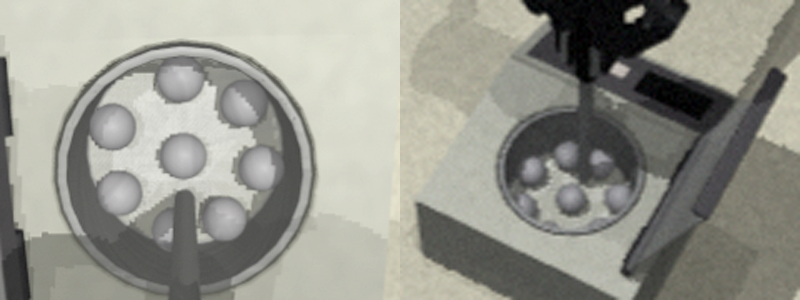

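Emit:
servo_tool(commands=[[0.0023,0.003,0,0,0,0],[0.0047,0.006,0,0,0,0],[0.007,0.009,0,0,0,0],[0.0093,0.012,0,0,0,0],[0.0122,0.0101,0,0,0,0],[0.0152,0.0083,0,0,0,0],[0.0181,0.0064,0,0,0,0],[0.021,0.0045,0,0,0,0],[0.024,0.0027,0,0,0,0],[0.0269,0.0008,0,0,0,0],[0.0298,-0.0011,0,0,0,0],[0.0328,-0.0029,0,0,0,0],[0.0357,-0.0048,0,0,0,0],[0.0386,-0.0067,0,0,0,0],[0.0416,-0.0085,0,0,0,0],[0.0445,-0.0104,0,0,0,0],[0.0474,-0.0123,0,0,0,0],[0.0504,-0.0141,0,0,0,0],[0.0533,-0.016,0,0,0,0],[0.0533,-0.016,0,0,0,0]])

```text
time_s: 26.4
tcp_pos: [0.574, 0.1447, 0.2273]
ee_rot: [-0.003, 0.999, 0.049, -0.001]
force: [-2.4, 1.7, -1.5]
gripper_width: 0.167
finger_force: 78.4
```

Run:
```python
from h import *
p=imaging.camera_params("wrist");im=imaging.read_camera("wrist")
np.save("w6.npy",p,allow_pickle=True)
a=imaging.read_camera("scene")
f=lambda im,x,y,w,h:cv2.resize(im[y:y+h,x:x+w,::-1],(400,300),interpolation=cv2.INTER_CUBIC)
cv2.imwrite("pics/c6.png",cv2.convertScaleAbs(np.hstack([f(im,200,130,240,180),f(a,265,195,136,102)]),alpha=1.3))
s=r.get_state();print(s["tcp_pos"],s["force"],rel([.5585,.130,.2277],ori(-84.4)))
```

```text
[0.57525143 0.14440135 0.22793047] [-1.28119074  1.51142164 -1.16425202] [-0.0241  0.0169  0.0002 -0.0016 -0.0006  0.0003]
```

View pics/c6.png

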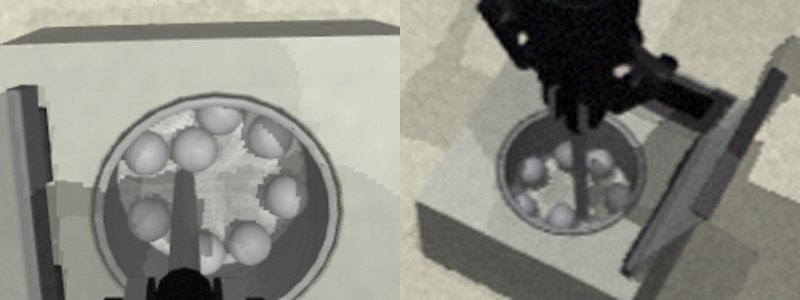

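```bash
cat > beads.py <<'E'
from h import *
def beads(ps,x0,y0,sc,p,c):
    X=ori(-84.4).as_matrix()
    for q in ps:
        w=onz("w",(q[0]*sc+x0,q[1]*sc+y0),.046,p); d=X.T@(w-c)*1000
        print(q,"tool-rel mm",d[:2].round(1),"r",np.hypot(*d[:2]).round(1),"ang",np.degrees(np.arctan2(d[1],d[0])).round(0))
E
python3 - <<'E'
from beads import *
p=np.load("w6.npy",allow_pickle=True).item()
# circle through outer wall beads used as centre check
c=np.array([.5560,.1305,.046])
beads([(194,150),(147,152),(218,118),(269,138),(284,196),(249,243),(207,252),(150,217)],200,130,.6,p,c)
print(onz("w",(217*.6+200,205*.6+130),.091,p), onz("w",(186*.6+200,175*.6+130),.04,p))
E
```

```text
(194, 150) tool-rel mm [17.  -8.5] r 19.0 ang -27.0
(147, 152) tool-rel mm [ 16.  -31.1] r 34.9 ang -63.0
(218, 118) tool-rel mm [32.7  2.7] r 32.8 ang 5.0
(269, 138) tool-rel mm [23.  27.1] r 35.6 ang 50.0
(284, 196) tool-rel mm [-6.2 35.7] r 36.2 ang 100.0
(249, 243) tool-rel mm [-31.3  19.3] r 36.8 ang 148.0
(207, 252) tool-rel mm [-36.3  -1.7] r 36.3 ang -177.0
(150, 217) tool-rel mm [-17.4 -30.2] r 34.8 ang -120.0
[0.56171549 0.13032902 0.091     ] [0.55732484 0.1430606  0.04      ]
```

Run:
```python
from beads import *
c=np.array([.5560,.1305,.046])
for f,q,o in [("w3",(184,145),(200,130)),("w5",(184,195),(200,100)),("w6",(186,174),(200,130))]:
    p=np.load(f+".npy",allow_pickle=True).item(); w=onz("w",(q[0]*.6+o[0],q[1]*.6+o[1]),.04,p)
    print(f,w,ori(-84.4).as_matrix().T@(w-c)*1000)
p=np.load("w5.npy",allow_pickle=True).item()
beads([(183,155),(180,80),(243,103),(260,167),(222,217),(118,192),(113,127)],200,100,.6,p,c)
```

```text
w3 [0.57468962 0.12528379 0.04      ] [18.09140993  7.01509779  6.        ]
w5 [0.53470482 0.12791815 0.04      ] [-21.44548819   0.49148747   6.        ]
w6 [0.55784063 0.14311176 0.04      ] [  3.06253882 -12.37195868   6.        ]
(183, 155) tool-rel mm [-0.5  0. ] r 0.5 ang 176.0
(180, 80) tool-rel mm [34.1 -1.3] r 34.2 ang -2.0
(243, 103) tool-rel mm [23.8 27.5] r 36.4 ang 49.0
(260, 167) tool-rel mm [-6.1 36.4] r 36.9 ang 100.0
(222, 217) tool-rel mm [-30.8  18.9] r 36.1 ang 148.0
(118, 192) tool-rel mm [-18.4 -31. ] r 36.1 ang -121.0
(113, 127) tool-rel mm [ 12.7 -32.4] r 34.8 ang -69.0
```

Emit:
servo_tool(commands=[[-0.01,0.007,-0.001,0,0.006,0],[-0.018,0.0135,-0.001,0,0.012,0],[-0.0273,0.02,-0.001,0,0.018,0],[-0.0273,0.02,-0.001,0,0.0294,0],[-0.0273,0.02,-0.001,0,0.0294,0],[-0.023,0.0222,-0.001,0,0.0294,0],[-0.018,0.0245,-0.001,0,0.0294,0],[-0.014,0.0267,-0.001,0,0.0294,0],[-0.013,0.024,-0.001,0,0.0294,0],[-0.012,0.021,-0.001,0,0.0294,0],[-0.011,0.018,-0.001,0,0.0294,0],[-0.01,0.015,-0.001,0,0.0294,0],[-0.009,0.0117,-0.001,0,0.0294,0],[-0.008,0.0085,-0.001,0,0.0294,0],[-0.0073,0.0053,-0.001,0,0.0294,0],[-0.0073,0.0053,-0.001,0,0.0294,0]], grip_force=120)

```text
time_s: 28.1
tcp_pos: [0.5695, 0.1398, 0.2286]
ee_rot: [-0.004, 0.998, 0.049, 0.046]
force: [-4.1, 1.2, -0.6]
gripper_width: 0.156
finger_force: 117.7
```

Run:
```python
from h import *
p=imaging.camera_params("wrist");im=imaging.read_camera("wrist")
np.save("w7.npy",p,allow_pickle=True)
f=lambda im,x,y,w,h:cv2.resize(im[y:y+h,x:x+w,::-1],(400,300),interpolation=cv2.INTER_CUBIC)
cv2.imwrite("pics/c7.png",cv2.convertScaleAbs(f(im,200,100,240,180),alpha=1.3))
s=r.get_state();print(s["tcp_pos"],s["force"],s["ee_rot"])
```

```text
[0.56941649 0.13960389 0.22855909] [-3.41228712  2.23413947 -0.37281217] [-0.00436588  0.99771967  0.04939096  0.04579238]
```

View pics/c7.png

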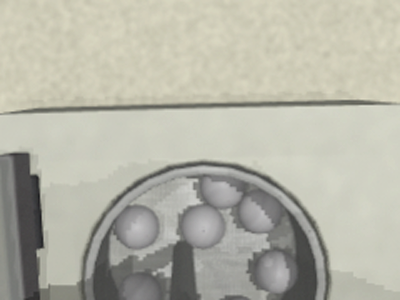

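Run:
```python
from beads import *
c=np.array([.5560,.1305,.046])
p=np.load("w7.npy",allow_pickle=True).item()
beads([(203,227),(137,227),(220,185),(258,212),(272,270),(143,290)],200,100,.6,p,c)
w=onz("w",(184*.6+200,243*.6+100),.04,p);X=ori(-84.4).as_matrix().T
print(X@(w-c)*1000, X@(r.get_state()["tcp_pos"]-c)*1000)
```

```text
(203, 227) tool-rel mm [15.4  0.6] r 15.4 ang 2.0
(137, 227) tool-rel mm [ 15.3 -31.5] r 35.0 ang -64.0
(220, 185) tool-rel mm [36.   8.6] r 37.0 ang 13.0
(258, 212) tool-rel mm [22.9 27.2] r 35.5 ang 50.0
(272, 270) tool-rel mm [-6.3 34.9] r 35.4 ang 100.0
(143, 290) tool-rel mm [-16.8 -29. ] r 33.5 ang -120.0
[ 5.88910998 -8.63372693  6.        ] [  14.24084118   -7.75122572 -182.55909291]
```

Emit:
servo_tool(commands=[[-0.008,0.0,-0.0007,0,0,0],[-0.016,0.005,-0.0015,0,0.005,0],[-0.0243,0.0103,-0.0022,0,0.01,0],[-0.0243,0.016,-0.0022,0,0.014,0],[-0.022,0.022,-0.002,0,0.014,0],[-0.0189,0.029,-0.0017,0,0.014,0],[-0.012,0.03,-0.0011,0,0.014,0],[-0.0056,0.031,-0.0005,0,0.014,0],[-0.0047,0.0285,-0.0004,0,0.014,0],[-0.0038,0.026,-0.0003,0,0.014,0],[-0.0029,0.0235,-0.0002,0,0.014,0],[-0.002,0.021,-0.0002,0,0.014,0],[-0.002,0.021,-0.0002,0,0.014,0]])

```text
time_s: 29.45
tcp_pos: [0.5692, 0.1237, 0.2283]
ee_rot: [-0.005, 0.996, 0.049, 0.067]
force: [-0.4, -0.7, -0.9]
gripper_width: 0.156
finger_force: 117.5
```

```bash
cat >> beads.py <<'E'
C0=np.array([.5560,.1305,.046]);X0=ori(-84.4).as_matrix()
def hough(im,p,bgr=False):
    g=cv2.cvtColor(im,cv2.COLOR_BGR2GRAY if bgr else cv2.COLOR_RGB2GRAY)
    K=np.array(p["camera_matrix"]);T=np.array(p["camera_from_world"])
    pc=cv2.projectPoints(C0[None],cv2.Rodrigues(T[:3,:3])[0],T[:3,3],K,np.array(p["distortion"]))[0][0,0]
    zc=(T@np.r_[C0,1])[2];s=K[0,0]/zc; k=4
    x0,y0=(pc-s*.055).astype(int);n=int(s*.11);y1=min(480,y0+n)
    G=cv2.GaussianBlur(cv2.resize(g[max(y0,0):y1,x0:x0+n],None,fx=k,fy=k,interpolation=cv2.INTER_CUBIC),(0,0),3)
    rr=s*.011*k
    c=cv2.HoughCircles(G,cv2.HOUGH_GRADIENT,1,rr*1.3,param1=60,param2=13,minRadius=int(rr*.85),maxRadius=int(rr*1.15))
    out=[]
    for u,v,q in (c[0] if c is not None else []):
        w=onz("w",(u/k+x0,v/k+max(y0,0)),.046,p);d=X0.T@(w-C0)*1000
        out.append([d[0],d[1],np.hypot(d[0],d[1]),np.degrees(np.arctan2(d[1],d[0])),G[int(v),int(u)] if int(v)<G.shape[0] and int(u)<G.shape[1] else -1])
    return np.array(out).round(1)
def tipscan(im,p,tcp):
    """rod edges along rows from TCP-projected rod, print dark-run per row"""
    K=np.array(p["camera_matrix"]);T=np.array(p["camera_from_world"])
    for z in (.04,.06,.08,.1,.12):
        w=np.array([tcp[0],tcp[1],z]);print(z,cv2.projectPoints(w[None],cv2.Rodrigues(T[:3,:3])[0],T[:3,3],K,np.array(p["distortion"]))[0][0,0].round(1))
E
python3 - <<'E'
from beads import *
np.set_printoptions(suppress=True)
for n in ["w3"]:
    print(hough(cv2.imread(f"pics/{n}.png"),np.load(n+".npy",allow_pickle=True).item(),True))
s=r.get_state();p=imaging.camera_params("wrist");im=imaging.read_camera("wrist");cv2.imwrite("pics/w8.png",im[:,:,::-1]);np.save("w8.npy",p,allow_pickle=True)
print(hough(im,p)); print(s["force"],X0.T@(s["tcp_pos"]-C0)*1000)
E
```

```text
[[-30.1  14.3  33.3 154.6  70. ]]
[[25.9 33.4 42.3 52.2 91. ]]
[-0.35527587 -0.68382836 -0.87781837] [  12.45502393    8.07954094 -182.25879197]
```

Run:
```python
import re
t=open("beads.py").read().replace("param1=60,param2=13","param1=p1,param2=p2").replace("def hough(im,p,bgr=False):","def hough(im,p,bgr=False,p1=35,p2=9):")
open("beads.py","w").write(t)
from beads import *
np.set_printoptions(suppress=True)
for n in ["w3","w8"]:
  for p1,p2 in [(40,8),(25,10)]:
    print(n,p1,p2);print(hough(cv2.imread(f"pics/{n}.png"),np.load(n+".npy",allow_pickle=True).item(),True,p1,p2))
```

```text
w3 40 8
[[ -30.3   15.8   34.2  152.5  103. ]
 [  34.1   -1.4   34.2   -2.4  152. ]
 [  20.4  -27.6   34.3  -53.6  152. ]
 [   9.6    5.2   10.9   28.3   69. ]
 [  26.1   18.9   32.3   36.    88. ]
 [  -7.6   33.2   34.   102.9  130. ]
 [ -53.9    7.9   54.5  171.6    9. ]
 [  12.1  -41.1   42.8  -73.6  144. ]
 [ -45.9   31.8   55.9  145.3   65. ]
 [ -39.1  -11.3   40.7 -163.9  134. ]
 [   1.3   -9.4    9.5  -81.8   86. ]
 [ -24.8   42.6   49.3  120.2   60. ]
 [  38.1   44.    58.2   49.1  153. ]
 [ -38.   -41.3   56.2 -132.6   62. ]]
w3 25 10
[[  35.1   -2.    35.2   -3.3  152. ]
 [  21.   -27.6   34.7  -52.7  152. ]
 [ -30.3   15.2   33.9  153.4   89. ]
 [  21.3   27.3   34.7   52.1  149. ]
 [  -6.    32.9   33.5  100.4  128. ]
 [  14.1    2.7   14.3   10.9   70. ]
 [ -30.2  -12.6   32.7 -157.3  111. ]
 [   9.5  -45.1   46.1  -78.1   74. ]
 [  34.1   12.4   36.3   20.    93. ]
 [ -45.9   31.8   55.9  145.3   65. ]
 [ -54.4    8.8   55.1  170.8    9. ]
 [   1.3   -9.4    9.5  -81.8   86. ]
 [ -37.8  -41.1   55.8 -132.6   62. ]]
w8 40 8
[[  15.5   -9.1   18.   -30.4  141. ]
 [  15.5 
[... 327 characters left out ...]
55. ]
 [  16.7   40.7   43.9   67.7   95. ]
 [  -3.3  -21.4   21.7  -98.9  101. ]
 [ -23.5   -9.4   25.3 -158.1   95. ]
 [ -51.5  -27.3   58.3 -152.    17. ]
 [ -30.8   20.6   37.1  146.3   79. ]
 [  43.6  -44.    62.   -45.2  154. ]
 [  54.7   25.6   60.4   25.1  155. ]
 [ -57.6   17.2   60.2  163.4    5. ]]
w8 25 10
[[  15.5   -9.1   18.   -30.4  141. ]
 [  15.5  -31.3   34.9  -63.7  145. ]
 [  35.4    7.1   36.1   11.4  139. ]
 [  22.2   26.8   34.8   50.3  132. ]
 [  -7.9   32.7   33.7  103.6  115. ]
 [ -52.    42.4   67.1  140.8   19. ]
 [  32.7  -13.2   35.3  -21.9  143. ]
 [ -51.5  -27.3   58.3 -152.    17. ]
 [ -30.8   20.6   37.1  146.3   79. ]
 [  10.    44.5   45.6   77.3   95. ]]
```

Emit:
servo_tool(commands=[[-0.0056,0.0006,-0.0008,0,0,0],[-0.0113,0.0012,-0.0015,0,0,0],[-0.0153,-0.0028,-0.002,0,0,0],[-0.0193,-0.0068,-0.0026,0,0,0],[-0.0193,-0.0135,-0.0026,0,0,0],[-0.0193,-0.0135,-0.0026,0,0,0],[-0.0172,-0.0143,-0.0023,0,0,0],[-0.0151,-0.0152,-0.002,0,0,0],[-0.013,-0.016,-0.0018,0,0,0],[-0.0109,-0.0169,-0.0015,0,0,0],[-0.0088,-0.0177,-0.0012,0,0,0],[-0.0067,-0.0185,-0.0009,0,0,0],[-0.0046,-0.0194,-0.0006,0,0,0],[-0.0025,-0.0202,-0.0003,0,0,0],[-0.0004,-0.021,0,0,0,0],[0.0017,-0.0219,0.0002,0,0,0],[0.0038,-0.0227,0.0005,0,0,0],[0.0059,-0.0236,0.0008,0,0,0],[0.008,-0.0244,0.0011,0,0,0],[0.008,-0.0244,0.0011,0,0,0]])

```text
time_s: 31.5
tcp_pos: [0.5732, 0.1419, 0.2281]
ee_rot: [-0.005, 0.997, 0.049, 0.067]
force: [-0.2, -0.5, 0.0]
gripper_width: 0.155
finger_force: 117.6
```

```bash
cat > m.py <<'E'
import sys
from beads import *
np.set_printoptions(suppress=True,precision=3)
n=sys.argv[1];s=r.get_state();p=imaging.camera_params("wrist");im=imaging.read_camera("wrist");cv2.imwrite(f"pics/{n}.png",im[:,:,::-1]);np.save(n+".npy",p,allow_pickle=True)
for a in [(40,8),(25,10)]:
    h=hough(im,p,False,*a); print(h[(h[:,2]<40)&(h[:,4]>60)])
print(s["force"],X0.T@(s["tcp_pos"]-C0)*1000,s["tcp_pos"])
E
python3 m.py w9
```

```text
[[-31.6  19.3  37.  148.6  99. ]
 [ 17.  -31.7  36.  -61.8 138. ]
 [ -7.2  32.7  33.4 102.5 112. ]
 [ 29.9  25.8  39.5  40.8  88. ]
 [ 34.5   7.4  35.3  12.  137. ]
 [ 34.1 -11.6  36.  -18.8 132. ]
 [  3.   20.6  20.9  81.7 112. ]
 [ 13.9 -13.8  19.6 -44.9  62. ]
 [ -0.4 -26.4  26.4 -91.  118. ]
 [-11.3   8.7  14.3 142.4 116. ]]
[[ 34.5   8.   35.4  13.  138. ]
 [ 33.1 -15.2  36.4 -24.7 135. ]
 [ 16.4 -31.5  35.5 -62.6 142. ]
 [-30.7  20.3  36.8 146.6 122. ]
 [ 22.5  29.2  36.9  52.5 135. ]
 [ -7.   33.1  33.8 102.  113. ]
 [ 13.9 -13.8  19.6 -44.9  62. ]
 [ -4.5 -26.4  26.8 -99.7 120. ]]
[-0.201 -0.524  0.021] [  18.219   -9.715 -182.122] [0.573 0.142 0.228]
```

Emit:
servo_tool(commands=[[-0.0048,0.0026,-0.0007,0,0,0],[-0.0096,0.0052,-0.0013,0,0,0],[-0.0145,0.0077,-0.002,0,0,0],[-0.0194,0.0103,-0.0026,0,0,0],[-0.0243,0.0129,-0.0033,0,0,0],[-0.0243,0.0129,-0.0033,0,0,0],[-0.0243,0.0129,-0.0033,0,0,0],[-0.0243,0.0129,-0.0033,0,0,0]])

```text
time_s: 32.35
tcp_pos: [0.5563, 0.1306, 0.2284]
ee_rot: [-0.005, 0.996, 0.049, 0.068]
force: [0.3, 0.3, -1.4]
gripper_width: 0.155
finger_force: 117.6
```

Emit:
servo_tool(commands=[[0.0005,0,-0.004,0,0,0],[0.0019,0,-0.014,0,0,0],[0.0041,0,-0.03,0,0,0],[0.0068,0,-0.05,0,0,0],[0.0095,0,-0.07,0,0,0],[0.0122,0,-0.09,0,0,0],[0.0149,0,-0.11,0,0,0],[0.0176,0,-0.13,0,0,0],[0.0203,0,-0.15,0,0,0],[0.0224,0,-0.165,0,0,0],[0.0224,0,-0.165,0,0,0]])

```text
time_s: 33.45
tcp_pos: [0.5574, 0.1303, 0.356]
ee_rot: [-0.005, 0.996, 0.049, 0.07]
force: [-0.2, 0.8, -0.6]
gripper_width: 0.156
finger_force: 117.6
```

```bash
python3 m.py w10
python3 - <<'E'
from beads import *
p=np.load("w10.npy",allow_pickle=True).item(); s=r.get_state()["tcp_pos"];im=cv2.imread("pics/w10.png")
tipscan(im,p,s)
K=np.array(p["camera_matrix"]);T=np.array(p["camera_from_world"])
for dz in (.188,.178,.16,.14,.12):
    u=cv2.projectPoints(np.array([[s[0],s[1],s[2]-dz]]),cv2.Rodrigues(T[:3,:3])[0],T[:3,3],K,np.array(p["distortion"]))[0][0,0]
    v=int(round(u[1]));a=int(u[0])-16; print(dz,u.round(1),v,a,im[v,a:a+33].max(1) if v<480 else "")
u=int(u[0]);print(im[150:340:5,310].max(1))
E
```

```text
[[ -19.3  -30.6   36.2 -122.2  104. ]
 [  14.7  -31.9   35.2  -65.2  143. ]
 [ -31.6   18.6   36.6  149.5  138. ]
 [  32.   -15.4   35.5  -25.7  138. ]
 [  -7.9   33.6   34.5  103.2  130. ]
 [  39.    -0.5   39.    -0.7   96. ]
 [ -25.7   -3.6   26.  -172.    63. ]
 [  10.5   37.    38.5   74.1  101. ]
 [  15.4   23.    27.7   56.3   98. ]]
[[ -19.3  -30.6   36.2 -122.2  104. ]
 [  14.7  -31.1   34.4  -64.6  142. ]
 [ -31.6   18.6   36.6  149.5  138. ]
 [  32.   -15.4   35.5  -25.7  138. ]
 [  21.9   29.8   37.    53.6  137. ]
 [  -8.7   33.3   34.4  104.7  128. ]
 [  33.4    5.7   33.9    9.7  137. ]
 [ -25.4   -3.3   25.6 -172.6   63. ]]
[-0.184  0.765 -0.579] [   1.335    0.318 -309.985] [0.557 0.13  0.356]
0.04 [311.3 225.5]
0.06 [311.3 228.1]
0.08 [311.3 230.9]
0.1 [311.3 234. ]
0.12 [311.2 237.4]
0.188 [311.1 247. ] 247 295 [146 150 149 150 145 146 146 143 130  93  60  62  64  63  65  65  67  66
  67  66  78 122 153 152 138 105  94  86  93 100 107 110 111]
0.178 [311.1 249.4] 249 295 [144 144 143 144 142 140 140 138 121  73  62  62  62  64  66  66  66  67
  67  66  68 114 138 102  94  82  92 104 111 117 121 122 124]
0.16 [311.1 254.2] 254 295 [146 145 143 129  92  88  98 109 100  59  60  61  63  64  65  66  67  67
  67  67  67  75  87  81  87  98 109 118 124 129 134 140 143]
0.14 [311.  260.2] 260 295 [143 139 117  92  92 106 115 112  87  60  61  63  63  65  65  66  66  68
  68  66  65  72  86  88  85  94  89  94 106 112 116 120 123]
0.12 [310.9 267.2] 267 294 [66 65 66 66 68 68 65 64 62 60 62 62 62 63 64 65 68 66 68 67 66 66 66 64
 64 63 62 62 61 63 64 63 62]
[154 153 154 159 160 159 153 141  79 107  88 141 145 143 145 147 141 144
 143  66  66  66  66  66  65  66  63  57  57  13   6   7   6   7   6  10
   7  12]
```

Run:
```python
from h import *
q=ori(-84.4,24.2)
print(rel([.3997,-.2248,.3435],q),rel([.4448,-.2204,.189],q))
```

```text
[-0.2543  0.4504 -0.0221 -0.0012  0.0908  0.    ] [-0.2226  0.4513  0.1902 -0.0012  0.0908  0.    ]
```

Emit:
servo_tool(commands=[[-0.02,0.035,-0.002,0,0.005,0],[-0.05,0.085,-0.005,0,0.015,0],[-0.08,0.14,-0.007,0,0.03,0],[-0.11,0.195,-0.0095,0,0.045,0],[-0.14,0.25,-0.012,0,0.06,0],[-0.17,0.305,-0.015,0,0.075,0],[-0.2,0.36,-0.0175,0,0.0908,0],[-0.23,0.41,-0.02,0,0.0908,0],[-0.2543,0.45,-0.0221,0,0.0908,0],[-0.2543,0.4504,-0.0221,0,0.0908,0],[-0.2543,0.4504,-0.0221,0,0.0908,0],[-0.2543,0.4504,-0.0221,0,0.0908,0]])

```text
time_s: 34.7
tcp_pos: [0.3991, -0.2239, 0.342]
ee_rot: [-0.013, 0.977, 0.048, 0.208]
force: [0.4, -0.2, -0.0]
gripper_width: 0.158
finger_force: 117.6
```

Run:
```python
from h import *
np.set_printoptions(suppress=True,precision=4)
s=r.get_state();p=imaging.camera_params("wrist");im=imaging.read_camera("wrist");cv2.imwrite("pics/w11.png",im[:,:,::-1])
R0=R.from_quat(np.roll(s["ee_rot"],-1)).as_matrix();t=s["tcp_pos"]
a=np.array([-.2797,-.027,.96]);a/=np.linalg.norm(a)
G=t+.006*R0[:,2];K=np.array(p["camera_matrix"]);T=np.array(p["camera_from_world"])
pr=lambda w:cv2.projectPoints(w[None],cv2.Rodrigues(T[:3,:3])[0],T[:3,3],K,np.array(p["distortion"]))[0][0,0]
for d in (.06,.1,.14,.17,.183):
    u=pr(G-d*a);v=int(round(u[1]));x=int(u[0])-20;print(d,u.round(1),x,im[v,x:x+41].max(1))
u=pr(G-.183*a);print("col",int(u[1])-30,im[int(u[1])-30:int(u[1])+15,int(u[0])].max(1))
print(t,s["force"],rel([.4448,-.2204,.189],ori(-84.4,24.2)))
```

```text
0.06 [310.7 289.7] 290 [141 140 140 142 143 144 143 142 143 145 135  91  61  64  68  70  71  71
  73  75  76  76  77  75  76  75  72  71  69  95 134 145 144 143 144 144
 143 144 146 145 144]
0.1 [311.  269.7] 291 [154 152 151 150 149 148 145 144 143 142 143 124  57  65  68  70  71  73
  75  76  77  77  76  75  73  70  72  91 108 107 107 108 109 107 106 113
 137 152 152 153 152]
0.14 [311.3 255.4] 291 [107 107 107 107 109 109 109 110 107 100 101 100  88  61  66  70  70  73
  76  77  77  76  76  73  71  74  88  98  97  97  98  97  96  96  98 100
 101 101 101 101 101]
0.17 [311.4 247. ] 291 [106 105 105  97  71  52  51  51  51  50  50  52  51  55  62  68  70  72
  74  77  76  76  75  73  68  61  52  51  51  52  51  50  52  51  53  52
  51  52  52  53  52]
0.183 [311.5 243.9] 291 [111 101  85  53  53  51  52  50  52  52  51  52  52  52  59  67  70  73
  75  76  78  76  75  70  62  52  50  51  51  51  53  52  51  51  50  52
  52  51  53  52  52]
col 213 [ 51  52  50  52  54  77  84  82  82  83  82  83  83  82  84  82  93 119
 125 124 116 113 113 114 100 118 128 116  83  74  77  78  76  76  76  77
  77  77  77  77  78  76  77  77  77]
[ 0.3991 -0.2239  0.342 ] [ 0.4026 -0.241  -0.0212] [-0.0278  0.0028  0.2112 -0.0018  0.0008  0.0003]
```

Emit:
servo_tool(commands=[[-0.003,0.0003,0.022,0,0,0],[-0.0075,0.0008,0.057,0,0,0],[-0.0119,0.0012,0.09,0,0,0],[-0.0158,0.0016,0.12,0,0,0],[-0.0192,0.002,0.146,0,0,0],[-0.0224,0.0023,0.17,0,0,0],[-0.025,0.0025,0.19,0,0,0],[-0.0268,0.0027,0.204,0,0,0],[-0.0278,0.0028,0.211,0,0,0],[-0.0278,0.0028,0.211,0,0,0],[-0.0278,0.0028,0.211,0,0,0]])

```text
time_s: 35.85
tcp_pos: [0.4448, -0.2216, 0.19]
ee_rot: [-0.012, 0.977, 0.048, 0.208]
force: [-1.6, -0.7, -1.5]
gripper_width: 0.154
finger_force: 117.6
```

Emit:
servo_tool(commands=[[-0.0003,0,0.002,0,0,0],[-0.0005,0,0.004,0,0,0],[-0.0005,0,0.004,0,0,0]])

```text
time_s: 36.15
tcp_pos: [0.4454, -0.2222, 0.187]
ee_rot: [-0.012, 0.977, 0.048, 0.208]
force: [-0.0, -0.4, -1.7]
gripper_width: 0.152
finger_force: 117.7
```

Emit:
servo_tool(commands=[[0,0,0,0,0,0],[0,0,0,0,0,0],[0,0,0,0,0,0],[0,0,0,0,0,0],[0,0,0,0,0,0],[0,0,0,0,0,0]], jaw=0.8, grip_force=40)

```text
time_s: 36.75
tcp_pos: [0.4456, -0.2218, 0.1869]
ee_rot: [-0.012, 0.977, 0.048, 0.208]
force: [-0.0, 0.9, 0.5]
gripper_width: 0.798
finger_force: 0.0
```

Emit:
servo_tool(commands=[[0.003,0,-0.022,0,0,0],[0.007,0,-0.055,0,0,0],[0.0119,0,-0.09,0,0,0],[0.0165,0,-0.125,0,0,0],[0.0211,0,-0.16,0,0,0],[0.0257,0,-0.195,0,0,0],[0.029,0,-0.22,0,0,0],[0.029,0,-0.22,0,0,0]])

```text
time_s: 37.55
tcp_pos: [0.3992, -0.2284, 0.3498]
ee_rot: [-0.009, 0.976, 0.048, 0.211]
force: [0.6, -0.0, 0.7]
gripper_width: 0.799
finger_force: 0.0
```

Run:
```python
from h import *
np.set_printoptions(suppress=True,precision=4)
s=r.get_state();p=imaging.camera_params("wrist");im=imaging.read_camera("wrist");cv2.imwrite("pics/w12.png",im[:,:,::-1])
K=np.array(p["camera_matrix"]);T=np.array(p["camera_from_world"])
pr=lambda w:cv2.projectPoints(np.array(w)[None],cv2.Rodrigues(T[:3,:3])[0],T[:3,3],K,np.array(p["distortion"]))[0][0,0]
a=np.array([-.27,-.026,.9613]);top=np.array([.4374,-.2205,.214])
print("orig top",pr(top),"mid",pr(top-.037*a),"lower",pr(top-.074*a))
m=((im.max(2)<30)*255).astype(np.uint8)
n,l,st,ce=cv2.connectedComponentsWithStats(m)
for i in range(1,n):
    if st[i,4]>60: print(st[i],ce[i].round(1))
for n in("scene","top"):
    cv2.imwrite(f"pics/{n}12.png",imaging.read_camera(n)[:,:,::-1])
b=cv2.imread("pics/scene12.png");a0=cv2.imread("pics/scene0.png")
for z in(a0,b):
    m=(z[90:145,190:240].max(2)<30).astype(np.uint8); n,l,st,ce=cv2.connectedComponentsWithStats(m); print([(st[i].tolist()) for i in range(1,n) if st[i,4]>20])
```

```text
orig top [303.9185 260.3604] mid [304.6066 250.2391] lower [305.1511 242.2346]
[ 92 114   5  40  68] [ 94.  133.4]
[ 96 117   4  39  76] [ 97.4 135.9]
[100 119   3  39  64] [100.9 136.8]
[  0 205   8  25 129] [  2.4 219.5]
[333 220  10  13  75] [337.1 225.3]
[363 220  21  14 144] [371.8 227.2]
[297 236  21  35 589] [307.4 253.3]
[    0   305   640   175 49105] [311.1 425.4]
[425 318  19  14 135] [433.9 325.3]
[[29, 12, 7, 31, 178], [16, 38, 6, 17, 47], [2, 44, 5, 11, 50]]
[[29, 12, 6, 31, 179], [15, 38, 7, 17, 50], [2, 44, 5, 11, 50]]
```

Run:
```python
from h import *
q=ori(-84.4,0)
print(rel([.480,.04,.36],q),rel([.543,.280,.34],q))
```

```text
[ 0.1389 -0.3431  0.042  -0.0016 -0.1334  0.    ] [ 0.2326 -0.6531  0.1146 -0.0016 -0.1334  0.    ]
```

Emit:
servo_tool(commands=[[0.02,-0.05,0.006,0,-0.02,0],[0.045,-0.11,0.014,0,-0.045,0],[0.07,-0.17,0.021,0,-0.07,0],[0.095,-0.23,0.029,0,-0.09,0],[0.118,-0.29,0.036,0,-0.11,0],[0.139,-0.343,0.042,0,-0.1334,0],[0.156,-0.4,0.055,0,-0.1334,0],[0.174,-0.46,0.069,0,-0.1334,0],[0.192,-0.52,0.083,0,-0.1334,0],[0.21,-0.58,0.097,0,-0.1334,0],[0.225,-0.63,0.109,0,-0.1334,0],[0.2326,-0.653,0.1146,0,-0.1334,0],[0.2326,-0.653,0.1146,0,-0.1334,0],[0.2326,-0.653,0.1146,0,-0.1334,0]], jaw=0)

```text
time_s: 39.1
tcp_pos: [0.5428, 0.2789, 0.3392]
ee_rot: [-0.001, 0.999, 0.05, -0.001]
force: [0.0, -0.0, -0.5]
gripper_width: 0.004
finger_force: 0.0
```

Run:
```python
from h import *
np.set_printoptions(suppress=True,precision=4)
q=ori(-84.4,0);s=r.get_state();print(s["tcp_pos"],s["gripper_width"],rel([.543,.280,.225],q))
pot=np.array([.556,.1305,0]);yb=np.array([-.087,.996,0]);u=-yb;z=np.array([0,0,1]);H=pot+.072*yb+.096*z
X=q.as_matrix().T;st=np.array([.543,.280,.225])
for ph in [100,90,80,70,60,50,40,30,25,20,15,10,5,2,0,-1]:
    f=np.radians(ph);P=H+.115*(np.cos(f)*u+np.sin(f)*z)+.0025*(-np.sin(f)*u+np.cos(f)*z)
    t=P-.0145*u+.025*z;print(ph,t,X@(t-st)/.75)
```

```text
[0.5428 0.2789 0.3392] 0.0036690760684788583 [ 0.0007 -0.0012  0.1522 -0.0005  0.0005  0.0006]
100 [0.5465 0.239  0.2338] [-0.0007  0.0549 -0.0118]
90 [0.5483 0.2191 0.236 ] [-0.0009  0.0814 -0.0147]
80 [0.55   0.1992 0.2347] [-0.0012  0.1081 -0.0129]
70 [0.5517 0.1798 0.2299] [-0.0015  0.1341 -0.0066]
60 [0.5533 0.1615 0.2218] [-0.0018  0.1585  0.0042]
50 [0.5547 0.1449 0.2107] [-0.002   0.1808  0.0191]
40 [0.556  0.1305 0.1968] [-0.0022  0.2001  0.0376]
30 [0.557  0.1187 0.1807] [-0.0024  0.2159  0.0591]
25 [0.5575 0.1139 0.1719] [-0.0024  0.2223  0.0708]
20 [0.5578 0.1099 0.1627] [-0.0025  0.2277  0.0831]
15 [0.5581 0.1067 0.1532] [-0.0025  0.232   0.0958]
10 [0.5583 0.1043 0.1434] [-0.0026  0.2352  0.1088]
5 [0.5584 0.1028 0.1335] [-0.0026  0.2372  0.122 ]
2 [0.5585 0.1023 0.1275] [-0.0026  0.2379  0.13  ]
0 [0.5585 0.1021 0.1235] [-0.0026  0.2381  0.1353]
-1 [0.5585 0.1021 0.1215] [-0.0026  0.2381  0.138 ]
```

Emit:
servo_tool(commands=[[0,0,0.03,0,0,0],[0,0,0.07,0,0,0],[0,0,0.11,0,0,0],[0,0,0.14,0,0,0],[0.0005,-0.001,0.152,0,0,0],[0.0005,-0.001,0.152,0,0,0]])

```text
time_s: 39.7
tcp_pos: [0.543, 0.2789, 0.2255]
ee_rot: [-0.001, 0.999, 0.049, -0.001]
force: [0.7, -0.0, 0.6]
gripper_width: 0.001
finger_force: 0.0
```

Emit:
servo_tool(commands=[[0,0.008,-0.001,0,0,0],[0,0.016,-0.003,0,0,0],[0,0.024,-0.005,0,0,0],[0,0.032,-0.007,0,0,0],[0,0.04,-0.009,0,0,0],[0,0.048,-0.011,0,0,0],[-0.0007,0.055,-0.012,0,0,0],[-0.0007,0.0615,-0.0128,0,0,0],[-0.0008,0.068,-0.0135,0,0,0],[-0.0009,0.075,-0.0142,0,0,0],[-0.0009,0.0814,-0.0147,0,0,0],[-0.001,0.088,-0.0145,0,0,0],[-0.001,0.0945,-0.0141,0,0,0],[-0.0011,0.101,-0.0136,0,0,0],[-0.0012,0.108,-0.0129,0,0,0],[-0.0012,0.113,-0.0119,0,0,0],[-0.0013,0.119,-0.0106,0,0,0],[-0.0014,0.124,-0.0093,0,0,0],[-0.0015,0.129,-0.008,0,0,0],[-0.0015,0.1341,-0.0066,0,0,0]])

```text
time_s: 41.7
tcp_pos: [0.5527, 0.1802, 0.2314]
ee_rot: [-0.002, 0.999, 0.049, 0.001]
force: [0.7, 0.8, 0.8]
gripper_width: 0.005
finger_force: 0.6
```

Emit:
servo_tool(commands=[[0,0.0063,0.0022,0,0,0],[0,0.0125,0.0047,0,0,0],[0,0.0186,0.0076,0,0,0],[-0.0003,0.0244,0.0108,0,0,0],[-0.0003,0.0302,0.0142,0,0,0],[-0.0004,0.0359,0.0179,0,0,0],[-0.0005,0.0414,0.0217,0,0,0],[-0.0005,0.0467,0.0257,0,0,0],[-0.0006,0.0518,0.03,0,0,0],[-0.0006,0.0567,0.0345,0,0,0],[-0.0007,0.0615,0.0393,0,0,0],[-0.0007,0.066,0.0442,0,0,0],[-0.0007,0.0695,0.0484,0,0,0],[-0.0008,0.0729,0.0526,0,0,0],[-0.0008,0.076,0.0569,0,0,0],[-0.0009,0.079,0.0613,0,0,0],[-0.0009,0.0818,0.0657,0,0,0],[-0.0009,0.0841,0.0696,0,0,0],[-0.0009,0.0862,0.0735,0,0,0],[-0.0009,0.0882,0.0774,0,0,0]])

```text
time_s: 43.7
tcp_pos: [0.5585, 0.1146, 0.1728]
ee_rot: [-0.002, 0.999, 0.049, 0.0]
force: [0.5, -0.2, 1.2]
gripper_width: 0.004
finger_force: 0.5
```

Run:
```python
from h import *
np.set_printoptions(suppress=True,precision=4)
s=r.get_state();print(s["tcp_pos"],s["force"])
a=cv2.imread("pics/scene0.png").astype(int);b=imaging.read_camera("scene")[:,:,::-1];cv2.imwrite("pics/scene13.png",b);b=b.astype(int)
# is old lid strip area (380..392, 222..) now bench?
for x,y in [(392,222),(380,243),(372,262),(355,275)]:print(a[y,x],b[y,x])
```

```text
[0.5585 0.1146 0.1728] [ 0.4792 -0.2278  1.1808]
[53 51 53] [85 95 96]
[55 51 53] [52 54 54]
[51 48 51] [82 91 92]
[70 74 71] [113 122 117]
```

Emit:
servo_tool(commands=[[0,0.0018,0.0041,0,0,0],[0,0.0036,0.0082,0,0,0],[0,0.0054,0.0123,0,0,0],[0,0.0069,0.0165,0,0,0],[0,0.0083,0.0208,0,0,0],[0,0.0097,0.025,0,0,0],[0,0.0108,0.0293,0,0,0],[0,0.0119,0.0337,0,0,0],[0,0.0129,0.038,0,0,0],[0,0.0135,0.0414,0,0,0],[0,0.014,0.0447,0,0,0],[0,0.0145,0.048,0,0,0],[0,0.0149,0.0512,0,0,0],[0,0.0152,0.054,0,0,0],[0,0.0154,0.0567,0,0,0],[0,0.0156,0.0592,0,0,0],[0,0.0157,0.061,0,0,0],[0,0.0158,0.0625,0,0,0],[0,0.0158,0.0635,0,0,0],[0,0.0158,0.0635,0,0,0]])

```text
time_s: 45.75
tcp_pos: [0.5596, 0.1033, 0.1253]
ee_rot: [-0.002, 0.999, 0.049, 0.0]
force: [-0.0, 0.2, -0.0]
gripper_width: -0.002
finger_force: 0.0
```

Emit:
servo_tool(commands=[[0,0,0.001,0,0,0],[0,0,0.002,0,0,0],[0,0,0.002,0,0,0]])

```text
time_s: 46.05
tcp_pos: [0.5596, 0.1032, 0.1238]
ee_rot: [-0.002, 0.999, 0.049, 0.0]
force: [0.8, 0.1, -0.4]
gripper_width: 0.003
finger_force: 0.0
```

Emit:
servo_tool(commands=[[0,0,0.001,0,0,0],[0,0,0.002,0,0,0],[0,0,0.002,0,0,0]])

```text
time_s: 46.35
tcp_pos: [0.5597, 0.1033, 0.1235]
ee_rot: [-0.002, 0.999, 0.049, 0.0]
force: [-3.3, -0.4, 6.9]
gripper_width: -0.002
finger_force: 3.2
```

Emit:
servo_tool(commands=[[0,0,-0.005,0,0,0],[0,0,-0.02,0,0,0],[0,0,-0.05,0,0,0],[0,0,-0.09,0,0,0],[-0.02,0,-0.13,0,0,0],[-0.06,0,-0.17,0,0,0],[-0.1,0,-0.2,0,0,0],[-0.14,0,-0.22,0,0,0],[-0.16,0,-0.22,0,0,0],[-0.16,0,-0.22,0,0,0]])

```text
time_s: 47.35
tcp_pos: [0.4389, 0.0907, 0.2885]
ee_rot: [-0.002, 0.999, 0.049, 0.001]
force: [1.1, -0.1, -0.1]
gripper_width: -0.004
finger_force: 0.0
```

Run:
```python
from h import *
np.set_printoptions(suppress=True,precision=4)
s=r.get_state();print(s["time_s"],s["tcp_pos"],s["force"])
p=imaging.camera_params("wrist");w=imaging.read_camera("wrist");cv2.imwrite("pics/w14.png",w[:,:,::-1])
K=np.array(p["camera_matrix"]);T=np.array(p["camera_from_world"])
pr=lambda q:cv2.projectPoints(np.array(q)[None],cv2.Rodrigues(T[:3,:3])[0],T[:3,3],K,np.array(p["distortion"]))[0][0,0]
pot=np.array([.556,.1305,0]);yb=np.array([-.087,.996,0])
xb=np.array([.996,.087,0])
e=pot+.03*xb-.064*yb+[0,0,.1];print("strip predicted",pr(e))   # closed strip centre line
for d in range(-80,-45,2):
    q=pr(pot+.03*xb+d/1000*yb+[0,0,.102]);print(d,q.round(0),w[int(round(q[1])),int(round(q[0]))])
a=cv2.imread("pics/scene0.png").astype(int);b=imaging.read_camera("scene")[:,:,::-1];cv2.imwrite("pics/scene14.png",b)
d=np.abs(b.astype(int)-a).max(2)
for n,(x,y,ww,h) in dict(bottle=(170,258,40,50),rack=(98,190,75,75),centrifuge=(485,255,85,80),caddy=(178,98,60,90)).items():
    print(n,(d[y:y+h,x:x+ww]>45).mean().round(3))
```

```text
47.35 [0.4389 0.0907 0.2885] [ 1.0574 -0.1468 -0.1125]
strip predicted [361.8151  14.1332]
-80 [385.  14.] [157 157 147]
-78 [382.  14.] [156 157 146]
-76 [379.  14.] [155 156 145]
-74 [376.  14.] [155 154 144]
-72 [373.  14.] [156 155 145]
-70 [371.  14.] [155 156 146]
-68 [368.  14.] [156 157 147]
-66 [365.  14.] [147 147 138]
-64 [362.  13.] [81 81 79]
-62 [359.  13.] [81 80 80]
-60 [357.  13.] [62 62 62]
-58 [354.  13.] [134 134 130]
-56 [351.  13.] [138 139 134]
-54 [348.  13.] [139 140 136]
-52 [345.  13.] [138 139 135]
-50 [343.  13.] [139 140 136]
-48 [340.  13.] [139 139 136]
-46 [337.  13.] [139 139 135]
bottle 0.0
rack 0.0
centrifuge 0.0
caddy 0.019
```

```bash
python3 -c "
from plant import r
print(r.finish_job())"
```

```text
the job is handed in; nothing more can be done
None
```

I handed the job in at about 47 s: three and a half stirring turns, the beads at the wall with the middle clear, the rod back leaning in the caddy, and the lid shut gently. The rod slipped a few degrees in the grip while I was pushing the middle bead out, so I corrected its tilt before lifting it out at the centre. Picture comparison showed the bottle, rack and centrifuge unmoved, and the other tools still in place.

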